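# Load a sample bottle into the overhead mixer

### The job

Load the smaller of the two amber screw-cap bottles into the overhead mixer: lay it on its side in the cradle, fully down in both V saddles between the two end stops (cap towards either end), lowering it in rather than dropping it. Let go of it, then swing the wire bail over it until the bail is fully shut, so the bottle cannot fall out when the rotor turns. Leave the large amber bottle, the clear bottle and the dropper bottle standing where they are.

Things in the scene. Friction and masses are not known exactly. Their poses are not given: they have to be found in the camera images.
- sample_bottle: the bottle to load: closed amber screw-cap bottle with blue cap, the smaller of the two amber ones; 41 mm diameter, 90 mm tall (solid cylinder over its lowest 86 mm), about 0.11 kg; starts standing on the table. Origin at the centre of its underside, z along the bottle from base to cap
- bottle_mid (a point): point on the sample bottle's axis, 45 mm above its underside (half its length); axes as the bottle's
- mixer: bench-top overhead mixer, fixed. White drive housing 72 x 104 mm, 138 mm high (dial to 148) at x = 86 to 158 mm; in front of it, on the rotor (locked level), a cradle for one bottle lying along the mixer's y axis. Foot plate 225 x 130 mm. Origin on the table under the cradle's middle, z up, x from cradle to housing, y along the lying bottle
- cradle (a point): middle of the seated bottle's axis, 156 mm above the table, axes as the mixer's. Two V saddles (12 mm wide, at y = -28, +28 mm) reach to 11 mm below it, 21 mm to each side; end stops (inner faces at y = -50, +50 mm) to 6 mm below it; carrier plate 60 x 118 mm, top 31 mm below it; bail hinge lugs at x = 41 to 51, y = -40, +40 mm, as high as the axis
- bail (a joint): hinge angle (rad) of the wire bail that holds the bottle down: 0 = fully shut (rubber pad 1 mm above a seated bottle), 1.65 to 1.95 = open, standing up and leaning to the housing; stays where it is left. Hinge axis parallel to the mixer's y, at x = +46, z = 152 mm in its frame; opening lifts the grip bar up and back in +x
- bail_grip (a point): middle of the bail's grip bar: black sleeve 12 mm in diameter, 56 mm long, parallel to the hinge and 104.5 mm from it. Shut, it lies at x = -58, z = 162 mm in the mixer's frame, on the robot's side of the bottle. The bail's 5 mm wires are at y = -40, +40 mm
- large_bottle: bystander: large amber bottle with blue cap, 57 mm diameter, 122 mm tall, standing; origin at the centre of its underside
- clear_bottle: bystander: clear bottle with blue cap, 35 mm diameter, 81 mm tall, standing; origin at the centre of its underside
- dropper: bystander: amber dropper bottle with green bulb, 43 mm diameter, 108 mm tall, standing; origin at the centre of its underside
Mind the look-alikes: they are no part of the job. What is shaped like the sample_bottle but black is not meant.

How it is judged (in metres and radians):
On the way, in this order (a step that is already met when the one before it is completed fails the run):
1. the bottle lies seated in both saddles and is let go, with the bail still open (x of bottle_mid in the frame of cradle between -0.004 and 0.004 m and y of bottle_mid in the frame of cradle between -0.012 and 0.012 m and z of bottle_mid in the frame of cradle between -0.004 and 0.004 m and angle between the z axis of sample_bottle and the y axis of cradle, either way round below 0.08 rad and contact force between sample_bottle and the fingers below 0.2 N and value of joint bail above 0.6 rad), for 0.2 s.
2. the bail is swung fully shut over the seated bottle (x of bottle_mid in the frame of cradle between -0.004 and 0.004 m and y of bottle_mid in the frame of cradle between -0.012 and 0.012 m and z of bottle_mid in the frame of cradle between -0.004 and 0.004 m and angle between the z axis of sample_bottle and the y axis of cradle, either way round below 0.08 rad and value of joint bail below 0.06 rad), for 0.2 s.
At the end, for the whole second after the job is handed in: smaller amber bottle at rest in the cradle: axis within 4 mm of its seat sideways and in height and 0.08 rad of the cradle's direction (cap either way), middle within 12 mm of the cradle's; bail under 0.06 rad; the other three bottles within 30 mm of their starts (all of step 2 and linear speed of sample_bottle below 0.03 m/s and distance of each of large_bottle, clear_bottle, dropper from where it was at the start of the episode below 0.03 m); the robot touches nothing.
It fails at once if the sample bottle is dropped or slammed into the cradle (faster than 0.6 m/s within 60 mm of its seat) (distance between bottle_mid and cradle below 0.06 m and linear speed of sample_bottle above 0.6 m/s).
It fails at once if another bottle is knocked over or shoved more than 30 mm (angle between any of large_bottle, clear_bottle, dropper's own z axis and vertical above 0.4 rad or distance of any of large_bottle, clear_bottle, dropper from where it was at the start of the episode above 0.03 m).
It also fails if it takes over 58 s, if anything falls off the work surface, if the arm or the gripper's body presses on something with over 40 N, if the wrist force passes 120 N, or if a joint passes its speed limit or range.

### The arm

A 6-joint arm with a two-finger parallel gripper is mounted at the origin on a cart in front of the work surface, level with it; the furniture and walls round the work are solid. World frame = base frame: x ahead of the robot, y to its left, z up, the work surface at z = 0. Lengths are in m, angles in degrees, forces in N, time in s.
With the tool pointing down it reaches from about 0.35 to 0.725 m from the base axis. Payload 6 kg.
Tool frame: the origin (TCP) lies between the finger pads; the fingertips stand 11 mm ahead of it and the grasp point (between the pads) lies 8 mm behind it; z points along the fingers, y is the line along which they close (so a half turn about z gives the same grasp; the last joint's range is limited). The gripper opens to 85 mm and grips with 20 to 120 N. Pads are 22 mm wide; open, the fingers measure 114 mm over their backs; the gripper's body (76 mm by 85 mm) begins 54 mm behind the grasp point. The pads swing forward as they close: fully open they stand 13 mm farther back than shut.
Start: joints at [88.333, 2.303, 4.859, 0, -92.561, -19.12], TCP at [0.213, 0.561, 0.242] pointing down, gripper open.
Joint ranges: [-146.85, 146.85], [-73.84, 115.35], [-62.03, 85.46], [-188.31, 113.3], [-161.28, -10.13], [-171.36, 171.36]. Speed limits (degrees/s): [147.25, 147.25, 172.46, 180, 180, 180].

### API

Orientations are given as a 3x3 rotation matrix whose columns are the frame's x, y, z axes.
In Python, from rig import * gives the robot as it stands.
- The arm moves only by the tool jog_arm, never from a script. Its argument "increments" is one flat list of numbers, 5 for each row, row after row: the shift along the tool's x, y, z in m, then the turn about the tool's z in rad, then the closure, from -1 (fully open) to 1 (shut). A call has 1 to 5 rows; each row is the pose to reach, as a shift and turn from the pose commanded when the call began, along the tool's axes at that moment; what a row does not reach only later rows make up. A row lasts 1/10 s, in which the tool goes at most 50 mm and 8.59 degrees, less where a joint would pass 70% of its speed; a pose out of reach is approached as far as the arm can. A call with a gripper value outside its range is refused whole. The fingers move at their own pace and stop on an object; "squeeze" is the grip in N (left out, the last holds). Time passes only in rows, so rows that repeat a pose let the fingers close. It gives the time, the measured TCP pose, the force, the opening and the grip force at its end, in the units of the state.
- sense(): the state, without advancing time (a new reading comes with each control period).
- snapshot(name): name is "side" or "top" or "wrist"; returns (picture, depth): 420x560x3 uint8, blue, green, red; 420x560 float32, m along the optical axis (not along the pixel's ray), 0 where there is no reading.
- camera_params(name): a dict with "camera_matrix" (3x3 intrinsics, pixels), "k1" (the pictures are not rectified: a ray, as slopes to the right and down, at radius r is drawn at 1 + k1 r^2 times it, then the intrinsics apply), "rvec" (rotation vector, rad) and "tvec" (3), from world to camera coordinates, as OpenCV has them. Camera axes: x right, y down, z forward; pixel columns grow to the right and rows downward; lengths in m; the calibration is good to about 2 mm. A picture is of the moment at which its call begins: read the wrist's pose just before it. camera_params takes no time and is no camera call; for the wrist camera it gives the pose at the moment of the call.
- job_done(): hands the job in; it is judged then, once.
The state is a dict: "time": time; "joints": joint angles; "dq": joint speeds; "joint_torque": joint torques, N m; "tcp_pos": TCP position; "tool_rot": TCP orientation; "contact_force": force on the tool from outside, world axes, zero at the start; "ft_torque": the same for the moment, N m; "width": opening from 0.0 (shut) to 1.0 (fully open); "grip_force": force on a finger pad.
Only numpy, scipy, OpenCV 4.12 (cv2) and the standard library are available. Lean on these libraries where they do the work, as an engineer would, in place of code of your own. Each camera call takes 0.05 s, during which the arm holds its last target. There are 200 camera calls.

## Working session

There is one attempt and no reset: what is moved stays moved. The work goes in short steps, Python scripts to look and compute and a tool call to move; the robot and the scene stay as the last step left them, time stands still between calls to the robot, and variables do not carry over. Pictures are saved under pics/ and viewed, at most 12 in all, crops included, and the job is handed in when it is done.

Besides the shell and the picture viewer there is one more tool, called after "Emit:" by a JSON object that holds its "api" and its "payload", one argument or row to a line. jog_arm: Moves the arm, as the interface text tells. Its arguments: {"type":"object","properties":{"increments":{"type":"array","items":{"type":"number"}},"squeeze":{"type":"number"}},"required":["increments"]}

```bash
mkdir -p pics; ls
cat > h.py <<'E'
from rig import *
import numpy as np, cv2
np.set_printoptions(precision=4,suppress=True)
def save(name,fn):
    cp=camera_params(name); im,d=snapshot(name); cv2.imwrite('pics/'+fn+'.png',im)
    np.savez('pics/'+fn+'.npz',d=d,K=cp['camera_matrix'],k1=cp['k1'],r=np.ravel(cp['rvec']),t=np.ravel(cp['tvec']))
def world(fn,uv,depth=None,z=None):
    f=np.load('pics/'+fn+'.npz'); K=f['K']; k1=float(f['k1']); R=cv2.Rodrigues(f['r'])[0]; t=f['t']
    out=[]
    for u,v in uv:
        p=cv2.undistortPoints(np.array([[[u,v]]],float),K,np.array([k1,0,0,0,0.]))[0,0]
        ray=R.T@np.array([p[0],p[1],1]); c=-R.T@t
        s=(z-c[2])/ray[2] if z is not None else f['d'][int(round(v)),int(round(u))]
        out.append(c+s*ray)
    return np.array(out)
E
python3 - <<'E'
from h import *
s=sense(); print(s['time'],s['tcp_pos'],s['tool_rot'],s['width'])
save('top','top0'); save('side','side0')
for n in('top','side'):
    c=camera_params(n); print(n,c)
E
```

```text
pics
0.0 [0.2127 0.5607 0.2413] [[ 0.9349 -0.3549 -0.0005]
 [-0.3549 -0.9349 -0.0017]
 [ 0.0001  0.0018 -1.    ]] 1.0006420990353497
top {'camera_matrix': array([[387.7317,   0.    , 281.9976],
       [  0.    , 387.7317, 214.9897],
       [  0.    ,   0.    ,   1.    ]]), 'k1': 0.015259817662503066, 'rvec': array([ 2.1406, -2.1603,  0.1673]), 'tvec': array([0.0289, 0.5848, 0.9181])}
side {'camera_matrix': array([[464.8197,   0.    , 284.821 ],
       [  0.    , 464.8197, 204.3844],
       [  0.    ,   0.    ,   1.    ]]), 'k1': -0.10232736791960317, 'rvec': array([ 0.1878, -2.79  ,  1.3352]), 'tvec': array([0.5589, 0.1325, 1.0014])}
```

View pics/top0.png

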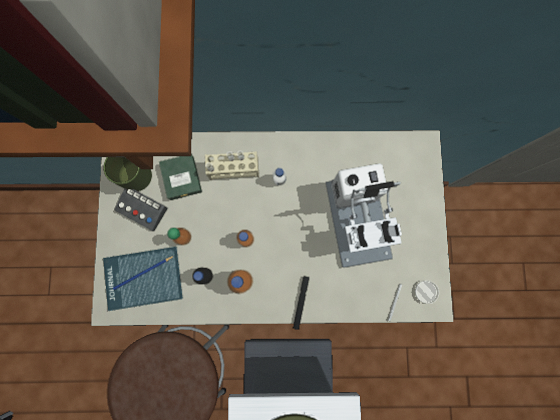

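View pics/side0.png

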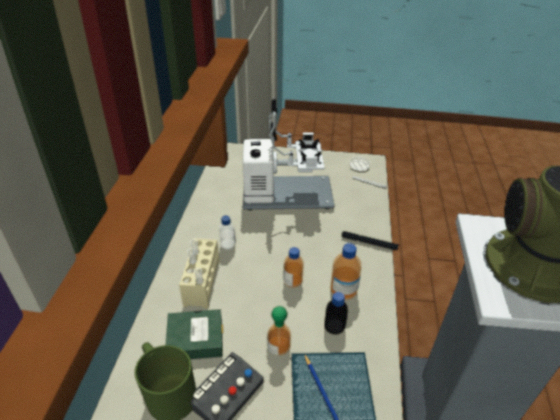

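The top view shows the robot's side at the bottom. The sample bottle's cap is at about (244,236), the large amber one at (238,282), the black one at (202,276), the dropper at (178,235) and the clear one at (279,175). The mixer is at about (365,215) and turned slightly. Next I'll measure and enlarge the mixer.

Run:
```python
from h import *
for n in('top0','side0'):
    f=np.load(f'pics/{n}.npz');R=cv2.Rodrigues(f['r'])[0];print(n,'cam',-R.T@f['t'])
    for p in ([0,0,0],[.213,.561,.242],[.4,0,0]):
        print(p,cv2.projectPoints(np.array([p],float),f['r'],f['t'],f['K'],np.array([float(f['k1']),0,0,0,0]))[0].ravel())
print('sample cap top z=.09',world('top0',[(244,236)],z=.09),world('top0',[(244,236)]), world('side0',[(294,252)],z=.09),world('side0',[(294,252)]))
print('large',world('top0',[(238,282)],z=.122),'black',world('top0',[(199,276)],z=.09),'dropper',world('top0',[(174,234)],z=.108),'clear',world('top0',[(279,173)],z=.081))
a=cv2.imread('pics/top0.png')[145:275,310:420]; b=cv2.imread('pics/top0.png')[215:300,160:270]
cv2.imwrite('pics/cropm.png',cv2.resize(a,None,fx=4.5,fy=4.5,interpolation=cv2.INTER_CUBIC))
```

```text
top0 cam [0.4459 0.0337 0.9928]
[0, 0, 0] [294.2938 463.4863]
[0.213, 0.561, 0.242] [-14.7425 406.7145]
[0.4, 0, 0] [291.9352 290.1139]
side0 cam [0.4754 0.763  0.7243]
[0, 0, 0] [535.5157 263.7933]
[0.213, 0.561, 0.242] [558.646  472.3698]
[0.4, 0, 0] [357.2443 247.3265]
sample cap top z=.09 [[0.5293 0.1132 0.09  ]] [[0.5291 0.1131 0.0915]] [[0.5309 0.1249 0.09  ]] [[0.5311 0.1225 0.0876]]
large [[0.4245 0.1231 0.122 ]] black [[0.4382 0.2158 0.09  ]] dropper [[0.5337 0.2711 0.108 ]] clear [[0.6819 0.0302 0.081 ]]
```

View pics/cropm.png

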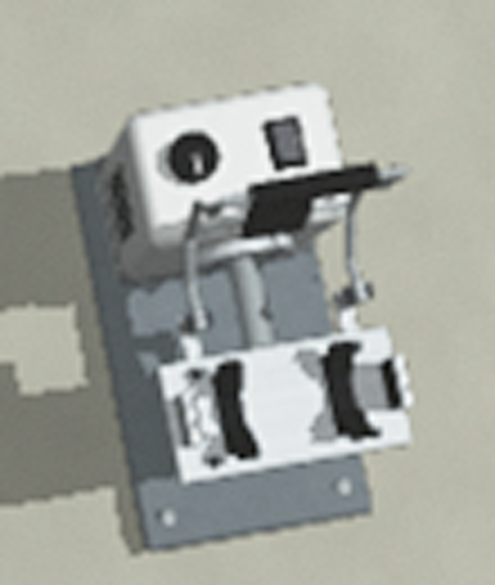

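The crop shows the bail standing open, with its black sleeve from about (245,210) to (378,175). The carrier plate corners are near (183,482), (412,443), (387,328) and (158,370). The saddles are at (232,410) and (350,390). The housing top corners are (132,112), (325,85) and (155,248).

Run:
```python
from h import *
def px(l): return [(310+(u+.5)/4.5-.5,145+(v+.5)/4.5-.5) for u,v in l]
P=world('top0',px([(183,482),(412,443),(387,328),(158,370)]),z=.125)[:,:2]
M=np.array([[-30,59],[-30,-59],[30,-59],[30,59]])/1000
print(P,P.mean(0))
H=world('top0',px([(132,112),(325,85),(155,248)]),z=.138)[:,:2]
MH=np.array([[158,52],[158,-52],[86,52]])/1000
def fit(M,P):
    m,p=M.mean(0),P.mean(0);A=(M-m).T@(P-p);th=np.arctan2(A[0,1]-A[1,0],A[0,0]+A[1,1])
    R=np.array([[np.cos(th),-np.sin(th)],[np.sin(th),np.cos(th)]]);o=p-R@m;print('yaw',np.degrees(th),'o',o,'res',(M@R.T+o-P)*1000);return th,o
fit(M,P);fit(MH,H);fit(np.r_[M,MH],np.r_[P,H])
print(world('top0',px([(275,400),(230,130)])))
print(np.array(camera_params('wrist')['tvec']).ravel(), camera_params('wrist')['camera_matrix'])
c=camera_params('wrist');R=cv2.Rodrigues(np.array(c['rvec']))[0];s=sense();print('cam in tool',np.array(s['tool_rot']).T@(-R.T@np.ravel(c['tvec'])-s['tcp_pos']), 'axes',np.array(s['tool_rot']).T@R.T)
```

```text
[[ 0.4887 -0.1272]
 [ 0.5071 -0.242 ]
 [ 0.565  -0.2326]
 [ 0.5447 -0.1167]] [ 0.5264 -0.1796]
yaw 9.588809434761203 o [ 0.5264 -0.1796] res [[-1.7421  0.7658]
 [-0.4503 -0.7901]
 [ 0.7935 -0.1998]
 [ 1.3989  0.224 ]]
yaw 8.033794972642516 o [ 0.5251 -0.1773] res [[ 0.0698  1.8873]
 [ 1.368  -3.0405]
 [-1.4378  1.1532]]
yaw 9.069601807490073 o [ 0.5261 -0.1797] res [[-1.5086  1.1023]
 [-1.2719 -0.627 ]
 [ 0.06   -0.5732]
 [ 1.7206  0.0239]
 [-0.2811  2.2479]
 [ 2.8763 -2.4004]
 [-1.5952  0.2266]]
[[ 0.5293 -0.175   0.1238]
 [ 0.665  -0.1552  0.1361]]
[ 0.5997 -0.0345  0.3779] [[292.943    0.     280.5585]
 [  0.     292.943  213.103 ]
 [  0.       0.       1.    ]]
cam in tool [ 0.066  -0.0003 -0.1316] axes [[-0.0005 -0.9651 -0.2618]
 [ 1.     -0.0004 -0.0003]
 [ 0.0002 -0.2618  0.9651]]
```

Emit:
{"api": "jog_arm", "payload": {
  "increments": [0.454,0.3,0,0.7,-1,0.454,0.3,0,0.7,-1,0.454,0.3,0,0.7,-1,0.454,0.3,0,0.7,-1,0.454,0.3,0,0.7,-1],
  "squeeze": 20
}}

```text
time: 0.6
tcp_pos: [0.3596, 0.3562, 0.242]
tool_rot: [[0.482, -0.876, -0.0], [-0.876, -0.482, -0.0], [0.0, 0.0, -1.0]]
contact_force: [1.2, 0.1, 0.1]
width: 1.002
grip_force: 0.0
```

```bash
cat >> h.py <<'E'
def go(p,yaw=None):
    s=sense(); R=np.array(s['tool_rot']); d=R.T@(np.array(p)-s['tcp_pos']); cy=np.arctan2(R[1,0],R[0,0])
    t=0 if yaw is None else -(np.radians(yaw)-cy); t=(t+np.pi)%(2*np.pi)-np.pi
    print('t',s['time'],'tcp',np.array(s['tcp_pos']),'yaw',np.degrees(cy),'J',np.array(s['joints']),'w',s['width'],'F',np.array(s['contact_force']),s['grip_force']); print('shift',d,'turn',t)
E
python3 -c "
from h import *
go([.53,.117,.20],-80.7)"
```

```text
t 0.6 tcp [0.3596 0.3562 0.242 ] yaw -61.17404992231539 J [ 67.5714 -12.103   -8.6791  -0.0079 -93.4408 -38.7459] w 1.001853997571344 F [1.1819 0.0898 0.143 ] 0.0
shift [ 0.2918 -0.034   0.042 ] turn 0.34079211843563906
```

Emit:
{"api": "jog_arm", "payload": {
  "increments": [0.292,-0.034,0.0,0.341,-1,0.292,-0.034,0.0,0.341,-1,0.292,-0.034,0.0,0.341,-1,0.292,-0.034,0.0,0.341,-1,0.292,-0.034,0.0,0.341,-1]
}}

```text
time: 1.1
tcp_pos: [0.5057, 0.1533, 0.2422]
tool_rot: [[0.166, -0.986, -0.0], [-0.986, -0.166, 0.0], [-0.0, 0.0, -1.0]]
contact_force: [-0.3, 0.2, 0.8]
width: 0.996
grip_force: 0.0
```

Emit:
{"api": "jog_arm", "payload": {
  "increments": [0.042,0.0,0.042,0.0,-0.7,0.042,0.0,0.042,0.0,-0.7,0.042,0.0,0.042,0.0,-0.7]
}}

```text
time: 1.4
tcp_pos: [0.5115, 0.1123, 0.1985]
tool_rot: [[0.164, -0.986, -0.003], [-0.986, -0.164, -0.002], [0.001, 0.003, -1.0]]
contact_force: [0.6, 0.4, 0.2]
width: 0.852
grip_force: 0.0
```

```bash
python3 -c "
from h import *
save('wrist','w1')
go([.53,.117,.20],-80.7)"
```

```text
t 1.45 tcp [0.5119 0.1135 0.2001] yaw -80.48278984048669 J [ 34.5167  -9.3355 -10.6499   0.0164 -88.7374 -24.9999] w 0.8501886639819732 F [-0.4543  0.653   0.6676] 0.0
shift [-0.0005 -0.0184  0.0001] turn 0.0037910324522894
```

View pics/w1.png

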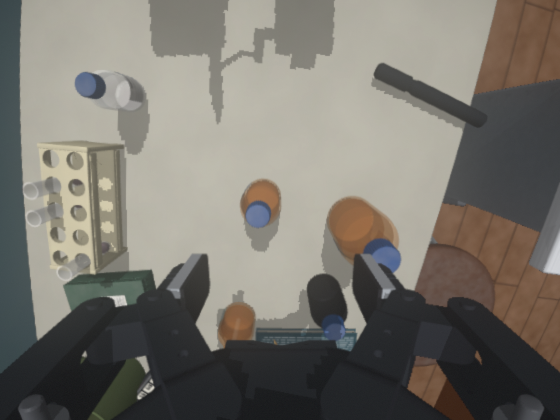

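The wrist view shows the sample bottle cap at (258,214) and its base near (263,198). The large bottle is to the right, and the black bar runs from (380,72) to (483,118).

```bash
python3 -c "
from h import *
print(world('w1',[(258,214)],z=.09),world('w1',[(258,214)]))
print('bar',world('w1',[(380,72),(483,118)],z=.01),'large cap',world('w1',[(382,257)],z=.122),'clear',world('w1',[(90,84)],z=.081))
p=world('w1',[(258,214)],z=.09)[0]
go([p[0],p[1],.062],-80.7)"
```

```text
[[0.5301 0.1154 0.09  ]] [[0.5301 0.1153 0.0902]]
bar [[ 0.4316 -0.0313  0.01  ]
 [ 0.3088 -0.008   0.01  ]] large cap [[0.4294 0.1249 0.122 ]] clear [[0.6824 0.0314 0.081 ]]
t 1.45 tcp [0.5119 0.1135 0.2001] yaw -80.48278984048669 J [ 34.5167  -9.3355 -10.6499   0.0164 -88.7374 -24.9999] w 0.8501886639819732 F [-0.4543  0.653   0.6676] 0.0
shift [ 0.001  -0.0183  0.1381] turn 0.0037910324522894
```

Emit:
{"api": "jog_arm", "payload": {
  "increments": [0.001,-0.018,0.03,0.003,-0.6,0.001,-0.018,0.07,0.003,-0.6,0.001,-0.018,0.11,0.003,-0.6,0.001,-0.018,0.136,0.003,-0.6,0.001,-0.018,0.136,0.003,-0.6]
}}

```text
time: 1.95
tcp_pos: [0.5279, 0.1165, 0.0612]
tool_rot: [[0.165, -0.986, -0.005], [-0.986, -0.165, -0.002], [0.001, 0.006, -1.0]]
contact_force: [-0.1, 0.2, -0.3]
width: 0.799
grip_force: 0.0
```

Emit:
{"api": "jog_arm", "payload": {
  "increments": [0,0,0,0,0.5,0,0,0,0,0.5,0,0,0,0,0.5,0,0,0,0,0.5,0,0,0,0,0.5],
  "squeeze": 20
}}

```text
time: 2.45
tcp_pos: [0.5314, 0.1166, 0.0675]
tool_rot: [[0.164, -0.986, 0.005], [-0.986, -0.164, 0.002], [-0.001, -0.005, -1.0]]
contact_force: [-1.6, 1.1, 6.1]
width: 0.472
grip_force: 21.7
```

Emit:
{"api": "jog_arm", "payload": {
  "increments": [0.005,0,0.0,0,0.5,0.01,0,-0.001,0,0.5,0.015,0,-0.002,0,0.5,0.02,0,-0.002,0,0.5,0.026,0,-0.002,0,0.5]
}}

```text
time: 2.95
tcp_pos: [0.5352, 0.0905, 0.0681]
tool_rot: [[0.164, -0.987, 0.003], [-0.987, -0.164, 0.002], [-0.001, -0.003, -1.0]]
contact_force: [-0.1, 3.7, 6.1]
width: 0.475
grip_force: 22.1
```

```bash
python3 -c "
from h import *
save('side','s1'); go([.5,.1,.06])
a=cv2.imread('pics/s1.png')[180:350,210:400]; cv2.imwrite('pics/s1c.png',cv2.resize(a,None,fx=3,fy=3))"
```

```text
t 3.0 tcp [0.5353 0.0897 0.068 ] yaw -80.60349940860867 J [ 30.7631  -3.7261 -19.4348   0.028  -74.1198 -21.3743] w 0.4753960388777658 F [-0.9532  2.2406  5.6375] 22.16321736574173
shift [-0.0159  0.0331  0.0079] turn 0.0
```

View pics/s1c.png

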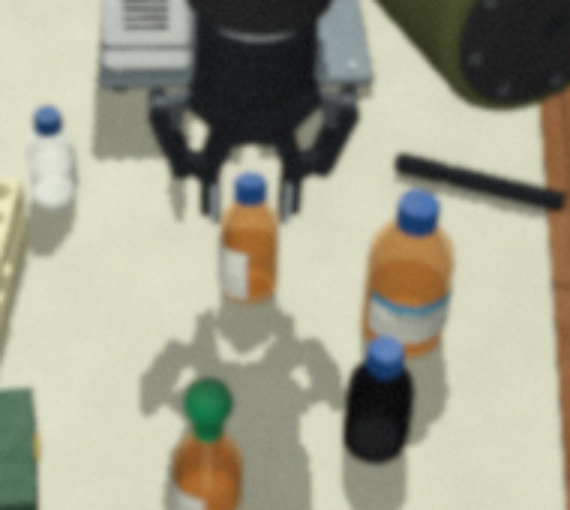

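```bash
python3 -c "
from h import *
print(world('side0',[(292,287)],z=0))
print('base front',world('s1',[(292.3,279.6)],z=0.0),'cap',world('s1',[(293.3,241)]))
im=cv2.imread('pics/side0.png')[225:300,260:330];im2=cv2.imread('pics/s1.png')[225:300,260:330]
cv2.imwrite('pics/cmp.png',cv2.resize(np.hstack([im,im2]),None,fx=5,fy=5,interpolation=cv2.INTER_CUBIC))
"
```

```text
[[0.5314 0.1355 0.    ]]
base front [[0.5331 0.1154 0.    ]] cap [[0.5355 0.0974 0.0928]]
```

View pics/cmp.png

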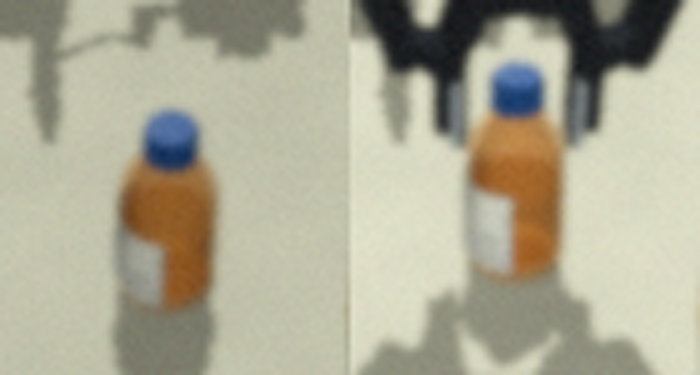

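The bottle mostly slid: the base moved 20 mm and the tool 26 mm. I'll press harder while dragging.

Emit:
{"api": "jog_arm", "payload": {
  "increments": [0,0,0.004,0,0.5,0,0,0.008,0,0.5,0.006,0,0.008,0,0.5,0.012,0,0.008,0,0.5,0.018,0,0.008,0,0.5]
}}

```text
time: 3.5
tcp_pos: [0.5393, 0.0725, 0.0619]
tool_rot: [[0.164, -0.986, 0.006], [-0.987, -0.164, 0.001], [-0.0, -0.006, -1.0]]
contact_force: [-0.6, 2.6, 7.9]
width: 0.475
grip_force: 24.8
```

```bash
python3 -c "
from h import *
save('side','s2'); go([.5,.1,.06])
im=cv2.imread('pics/side0.png')[215:300,260:330];im2=cv2.imread('pics/s2.png')[215:300,260:330]
cv2.imwrite('pics/cmp2.png',cv2.resize(np.hstack([im,im2]),None,fx=5,fy=5,interpolation=cv2.INTER_CUBIC))
d=np.load('pics/s2.npz')['d']
for v in range(228,286,4): print(v,world('s2',[(293,v)])[0])
"
```

```text
t 3.55 tcp [0.5393 0.0717 0.0616] yaw -80.60220137459311 J [ 28.8241  -3.407  -19.854    0.1227 -73.2335 -19.4614] w 0.47046909921910507 F [ 0.763   0.7752 11.6339] 25.0996595621109
shift [-0.0343  0.0342  0.0014] turn 0.0
228 [ 0.5502 -0.0458 -0.0015]
232 [ 0.5487 -0.0332 -0.0025]
236 [0.5381 0.079  0.089 ]
240 [0.5375 0.082  0.0809]
244 [0.5366 0.0893 0.0768]
248 [0.5358 0.0949 0.0711]
252 [0.5349 0.1016 0.0665]
256 [0.5343 0.1054 0.0591]
260 [0.5336 0.1105 0.0529]
264 [0.533  0.1138 0.0449]
268 [0.5326 0.1142 0.0337]
272 [0.5319 0.1194 0.0275]
276 [0.5311 0.1251 0.0219]
280 [ 0.5317  0.1144 -0.0021]
284 [ 0.5305  0.1252 -0.0023]
```

The depth profile of the bottle's rear side gives a tilt of about 28°, so it is pivoting. I'll continue along the arc.

Emit:
{"api": "jog_arm", "payload": {
  "increments": [0.006,0,0.002,0,0.5,0.012,0,0.004,0,0.5,0.017,0,0.007,0,0.5,0.023,0,0.01,0,0.5,0.028,0,0.013,0,0.5]
}}

```text
time: 4.05
tcp_pos: [0.5431, 0.0441, 0.0467]
tool_rot: [[0.163, -0.987, 0.003], [-0.987, -0.163, 0.0], [0.0, -0.003, -1.0]]
contact_force: [2.4, 1.1, 4.0]
width: 0.475
grip_force: 24.0
```

```bash
python3 -c "
from h import *
save('side','s3'); go([.5,.1,.06])
for v in range(228,286,4): print(v,world('s3',[(293,v)])[0])
"
```

```text
t 4.1 tcp [0.5429 0.0435 0.0461] yaw -80.6468299184765 J [ 25.7899  -2.4449 -20.6022   0.097  -71.7056 -16.467 ] w 0.47086400019779373 F [ 3.5493 -2.5012  6.2135] 24.389706552028656
shift [-0.0627  0.0331 -0.014 ] turn 0.0
228 [0.542  0.0426 0.0778]
232 [0.541  0.0501 0.0734]
236 [0.5401 0.0572 0.0687]
240 [0.5389 0.0666 0.0663]
244 [0.5379 0.0754 0.0634]
248 [0.5372 0.0795 0.0561]
252 [0.5362 0.0872 0.0522]
256 [0.5353 0.0945 0.0481]
260 [0.5345 0.1    0.0421]
264 [0.5336 0.1067 0.0374]
268 [0.5328 0.1122 0.0315]
272 [ 0.5343  0.0922 -0.002 ]
276 [ 0.533   0.1036 -0.0019]
280 [ 0.5317  0.1148 -0.0017]
284 [ 0.5304  0.1263 -0.001 ]
```

Tilt is now about 56°.

Emit:
{"api": "jog_arm", "payload": {
  "increments": [0.006,0,0.006,0,0.5,0.011,0,0.012,0,0.5,0.016,0,0.018,0,0.5,0.02,0,0.025,0,0.5,0.023,0,0.031,0,0.5]
}}

```text
time: 4.6
tcp_pos: [0.5454, 0.0215, 0.0138]
tool_rot: [[0.163, -0.987, -0.0], [-0.987, -0.163, -0.0], [0.0, 0.0, -1.0]]
contact_force: [2.8, -1.5, 2.5]
width: 0.47
grip_force: 25.4
```

```bash
python3 -c "
from h import *
save('side','s4'); go([.5,.1,.0135])
for v in range(236,290,4): print(v,world('s4',[(293,v)])[0])
"
```

```text
t 4.65 tcp [0.5446 0.0212 0.0124] yaw -80.64958716105899 J [ 23.3456  -0.3484 -22.2313  -0.0267 -68.2476 -13.9853] w 0.47139027467466976 F [ 1.3108 -2.1611  1.0738] 25.273035764694214
shift [-0.085   0.0312 -0.001 ] turn 0.0
236 [0.5428 0.0276 0.0413]
240 [0.5406 0.0481 0.0488]
244 [0.5395 0.0577 0.0465]
248 [0.5382 0.0688 0.0456]
252 [0.537  0.0786 0.0437]
256 [0.5359 0.0875 0.041 ]
260 [0.535  0.0939 0.0358]
264 [0.5345 0.0963 0.0266]
268 [0.5346 0.0924 0.0105]
272 [ 0.5345  0.0898 -0.0046]
276 [ 0.5331  0.1024 -0.0032]
280 [0.5315 0.1166 0.0004]
284 [ 0.5304  0.1257 -0.0017]
288 [ 0.5291  0.1373 -0.0006]
```

Emit:
{"api": "jog_arm", "payload": {
  "increments": [0,0,0,0,0,0,0,-0.001,0,-0.1,0,0,-0.003,0,-0.25,0,0,-0.003,0,-0.25,0,0,-0.003,0,-0.25]
}}

```text
time: 5.15
tcp_pos: [0.5454, 0.0222, 0.0174]
tool_rot: [[0.164, -0.987, 0.0], [-0.987, -0.164, 0.0], [-0.0, -0.0, -1.0]]
contact_force: [-0.2, 0.2, 0.6]
width: 0.629
grip_force: 0.0
```

```bash
python3 -c "
from h import *
save('side','s5'); go([.5,.1,.0135])
for v in range(236,280,4): print(v,world('s5',[(293,v)])[0])
a=cv2.imread('pics/s5.png')[190:310,230:370]; cv2.imwrite('pics/s5c.png',cv2.resize(a,None,fx=4,fy=4,interpolation=cv2.INTER_CUBIC))"
```

```text
t 5.2 tcp [0.5454 0.0222 0.0174] yaw -80.59197467447842 J [ 23.4257  -0.6244 -21.9553  -0.0025 -68.6675 -14.0168] w 0.6239669471607073 F [-0.0595  0.4401  0.8068] 0.0
shift [-0.0842  0.0321  0.0039] turn 0.0
236 [0.544  0.0141 0.0287]
240 [0.5417 0.0367 0.038 ]
244 [0.5402 0.0492 0.0383]
248 [0.5388 0.0623 0.0393]
252 [0.5372 0.076  0.041 ]
256 [0.5361 0.0852 0.0386]
260 [0.5355 0.089  0.0307]
264 [0.535  0.0909 0.0209]
268 [0.5347 0.0907 0.0086]
272 [ 0.5344  0.0911 -0.0031]
276 [0.5328 0.1055 0.0003]
```

View pics/s5c.png

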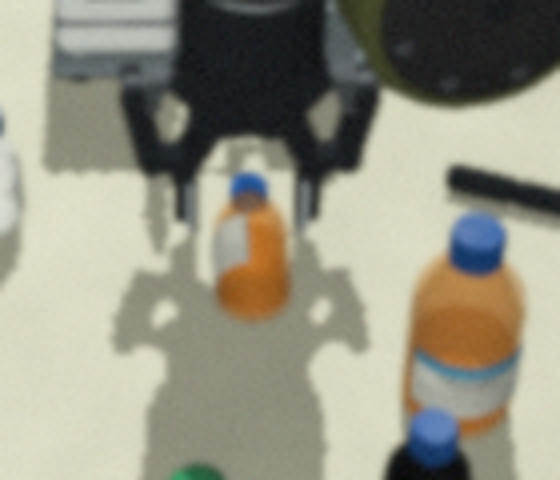

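Lying flat on the table, base end at (252,300) in the crop, cap between the fingers. I'll regrasp at the middle.

Emit:
{"api": "jog_arm", "payload": {
  "increments": [-0.012,0,0,0,-0.25,-0.025,0,0.002,0,-0.25,-0.025,0,0.003,0,-0.25,-0.025,0,0.003,0,-0.1,-0.025,0,0.003,0,0.5]
}}

```text
time: 5.7
tcp_pos: [0.5413, 0.0468, 0.0143]
tool_rot: [[0.164, -0.987, -0.0], [-0.987, -0.164, -0.0], [0.0, 0.0, -1.0]]
contact_force: [-0.8, 0.0, -1.4]
width: 0.475
grip_force: 20.6
```

Emit:
{"api": "jog_arm", "payload": {
  "increments": [0,0,0,0,0.5,0,0,0,0,0.5,0,0,0,0,0.5,0,0,0,0,0.5,0,0,0,0,0.5],
  "squeeze": 30
}}

```text
time: 6.2
tcp_pos: [0.5414, 0.0466, 0.0143]
tool_rot: [[0.163, -0.987, 0.0], [-0.987, -0.163, -0.0], [0.0, -0.0, -1.0]]
contact_force: [-0.9, 0.8, -0.4]
width: 0.469
grip_force: 30.2
```

Emit:
{"api": "jog_arm", "payload": {
  "increments": [0,0,-0.02,0,0.5,0,0,-0.06,0,0.5,0,0,-0.1,0,0.5,0,0,-0.14,0,0.5,0,0,-0.14,0,0.5]
}}

```text
time: 6.7
tcp_pos: [0.5441, 0.0468, 0.1614]
tool_rot: [[0.163, -0.987, 0.011], [-0.987, -0.163, 0.002], [-0.0, -0.011, -1.0]]
contact_force: [-0.0, 0.6, -1.3]
width: 0.472
grip_force: 30.9
```

```bash
python3 -c "
from h import *
save('side','s6'); save('wrist','w6')
# mixer yaw 9.3 cradle
o=np.array([.5262,-.1795]);go([o[0],o[1],.23],-80.7)
f=np.load('pics/s6.npz')
for p in range(280,312,8):
  for v in range(130,260,4):
    w=world('s6',[(p,v)])[0]
    if .1<w[2]<.25 and .0<w[1]<.12: print(p,v,w)
a=cv2.imread('pics/s6.png')[110:270,210:370]; b=cv2.imread('pics/w6.png')
a=cv2.resize(a,(420,420),interpolation=cv2.INTER_CUBIC); h=np.hstack([a,b]); cv2.imwrite('pics/c6.png',cv2.resize(h,None,fx=.8,fy=.8))"
```

```text
t 6.8 tcp [0.5416 0.0468 0.1549] yaw -80.61563105306793 J [ 26.1205  -5.9779 -12.3163  -0.0193 -83.5722 -16.734 ] w 0.4676495568405068 F [-0.4074 -0.3347 -2.2302] 30.872002243995667
shift [ 0.2207  0.052  -0.0754] turn 0.0014725159104052032
280 166 [0.5678 0.0624 0.2443]
280 170 [0.568  0.0609 0.2343]
280 174 [0.5668 0.069  0.2311]
280 178 [0.5669 0.0679 0.2213]
280 182 [0.5674 0.0635 0.2089]
280 186 [0.5677 0.0613 0.1978]
280 190 [0.5676 0.0609 0.188 ]
280 194 [0.5677 0.0602 0.1779]
280 198 [0.5673 0.0623 0.1697]
280 202 [0.5671 0.0636 0.1609]
288 170 [0.5523 0.068  0.2408]
288 174 [0.5531 0.0598 0.2261]
288 182 [0.5575 0.016  0.1756]
288 186 [0.5545 0.0423 0.1853]
288 190 [0.5529 0.0547 0.185 ]
288 194 [0.5513 0.068  0.1857]
288 198 [0.5499 0.0791 0.1847]
288 202 [0.5487 0.0887 0.1829]
288 206 [0.5479 0.0944 0.1779]
288 210 [0.5481 0.0916 0.1659]
288 214 [0.5481 0.0893 0.1542]
296 166 [0.5389 0.0567 0.2434]
296 170 [0.5387 0.0569 0.2346]
296 174 [0.5386 0.0542 0.2237]
296 182 [0.5424 0.0061 0.17  ]
296 186 [0.5393 0.0377 0.1836]
296 190 [0.5375 0.0552 0.1871]
296 194 [0.5363 0.0658 0.1857]
296 198 [0.5349 0.0783 0.1858]
296 202 [0.5338 0.0882 0.1842]
296 206 [0.5334 0.0895 0.1757]
296 210 [0.5329 0.0918 0.1679]
296 214 [0.5328 0.0893 0.156 ]
304 166 [0.524  0.0592 0.2466]
304 170 [0.5237 0.0594 0.2379]
304 174 [0.5233 0.0597 0.2291]
304 178 [0.5228 0.0615 0.2213]
304 182 [0.523  0.0541 0.2068]
304 186 [0.5227 0.0532 0.1968]
304 190 [0.5223 0.0525 0.1867]
304 194 [0.5219 0.0531 0.1776]
304 198 [0.5216 0.0517 0.1667]
304 202 [0.5211 0.0542 0.1588]
```

View pics/c6.png

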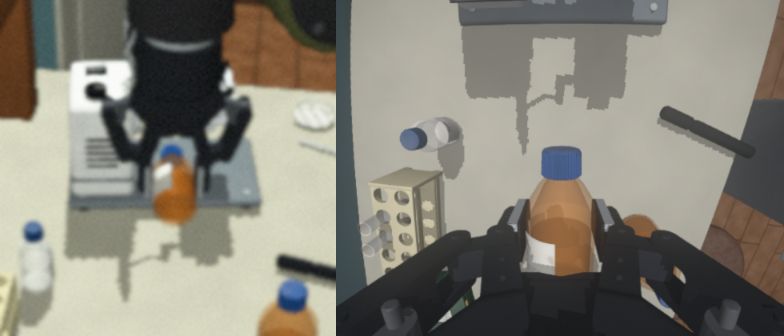

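Bottle is level and centred in the grip. I'll move to a point beside the cradle and look closely.

Emit:
{"api": "jog_arm", "payload": {
  "increments": [0.0,0.01,-0.04,0,0.5,0.03,0.025,-0.075,0,0.5,0.06,0.052,-0.075,0,0.5,0.11,0.052,-0.075,0,0.5,0.11,0.052,-0.075,0,0.5]
}}

```text
time: 7.3
tcp_pos: [0.507, -0.0746, 0.2277]
tool_rot: [[0.158, -0.987, -0.003], [-0.987, -0.158, -0.001], [0.001, 0.003, -1.0]]
contact_force: [0.8, 0.1, -1.3]
width: 0.473
grip_force: 31.2
```

```bash
python3 -c "
from h import *
go([.5262,-.1795,.23],-80.7); save('wrist','w7')
"
```

```text
t 7.3 tcp [ 0.507  -0.0746  0.2277] yaw -80.89649831028359 J [ 14.1956 -11.0928  -9.3163   0.0305 -91.9355  -5.0912] w 0.4728559337309673 F [ 0.8074  0.1319 -1.317 ] 31.206470131874084
shift [ 0.1066 -0.0023 -0.0022] turn -0.003429542489054249
```

View pics/w7.png

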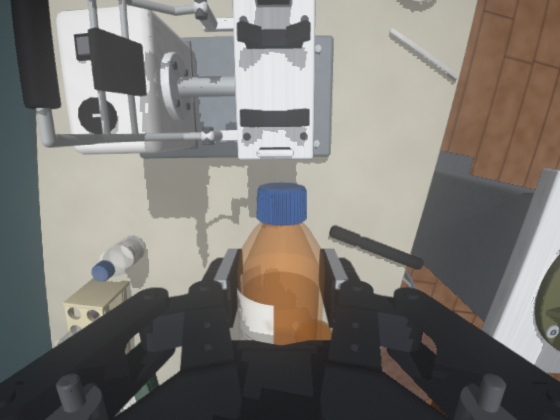

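The wrist view shows the carrier plate's near corners at about (238,157) and (313,157). Its long edges run up to (236,0) and (318,0). The end stop is centred at (275,151), and the bail sleeve is at the upper left.

```bash
python3 -c "
from h import *
P=world('w7',[(238,157),(313,157),(318,10),(236,10)],z=.125); print(P)
E=world('w7',[(258,151),(292,151)],z=.150); print('stop',E,E.mean(0))
for a,b in((0,3),(1,2)):
  d=P[a]-P[b]; print('yaw from edge',np.degrees(np.arctan2(-d[0],d[1])))
d=P[0]-P[1];print('yaw cross',np.degrees(np.arctan2(d[1],d[0])),np.linalg.norm(d))
for u,v in [(275,75),(285,85),(250,40),(300,30)]: print('plate depth',world('w7',[(u,v)])[0])
for y in (9,9.4):
  t=np.radians(y); R=np.array([[np.cos(t),-np.sin(t)],[np.sin(t),np.cos(t)]])
  print(y,P[:2,:2].mean(0)-R@[0,.059])
B=world('w7',[(40,30),(30,60),(45,90)]); print('bar',B)
print(world('top0',[(310+300/4.5,145+195/4.5),(310+360/4.5,145+178/4.5)]))
"
```

```text
[[ 0.5477 -0.117   0.125 ]
 [ 0.4891 -0.1263  0.125 ]
 [ 0.5045 -0.2305  0.125 ]
 [ 0.5626 -0.2212  0.125 ]]
stop [[ 0.5311 -0.1258  0.15  ]
 [ 0.5075 -0.1295  0.15  ]] [ 0.5193 -0.1276  0.15  ]
yaw from edge 8.184378454666483
yaw from edge 8.391067277434924
yaw cross 9.043015036593696 0.05929055470299444
plate depth [ 0.5281 -0.1814  0.1253]
plate depth [ 0.5196 -0.1755  0.1262]
plate depth [ 0.5473 -0.1977  0.1432]
plate depth [ 0.5152 -0.2085  0.1454]
9 [ 0.5276 -0.18  ]
9.4 [ 0.528  -0.1799]
bar [[ 0.6059 -0.163   0.2521]
 [ 0.6077 -0.1523  0.2543]
 [ 0.6029 -0.1429  0.253 ]]
[[ 0.6053 -0.1596  0.2522]
 [ 0.6125 -0.1858  0.2528]]
```

```bash
python3 -c "
from h import *
go([.527,-.1795,.165],-81.1)
"
```

```text
t 7.35 tcp [ 0.5072 -0.0727  0.2274] yaw -80.85260881846058 J [ 14.3823 -11.0805  -9.3258  -0.0205 -91.9334  -5.2355] w 0.4661312456118284 F [-0.138   1.14   -2.6955] 31.206568479537964
shift [ 0.1086 -0.0028  0.0623] turn 0.0043177906582618775
```

Emit:
{"api": "jog_arm", "payload": {
  "increments": [0.04,-0.003,0,0.004,0.5,0.08,-0.003,0,0.004,0.5,0.108,-0.003,0,0.004,0.5,0.108,-0.003,0.02,0.004,0.5,0.108,-0.003,0.04,0.004,0.5]
}}

```text
time: 7.85
tcp_pos: [0.5285, -0.1763, 0.187]
tool_rot: [[0.158, -0.987, -0.002], [-0.987, -0.158, 0.0], [-0.001, 0.002, -1.0]]
contact_force: [-0.2, 0.5, -2.4]
width: 0.466
grip_force: 31.3
```

```bash
python3 -c "
from h import *
go([.527,-.1795,.15],-81.1)
"
```

```text
t 7.85 tcp [ 0.5285 -0.1763  0.187 ] yaw -80.88402504385083 J [  2.1818  -4.0727  -7.1765  -0.0325 -87.0222   6.936 ] w 0.4657309890154077 F [-0.1957  0.4872 -2.3672] 31.291574835777283
shift [0.0029 0.0019 0.037 ] turn 0.0037694740866536236
```

Emit:
{"api": "jog_arm", "payload": {
  "increments": [0.003,0.002,0.008,0.004,0.5,0.003,0.002,0.016,0.004,0.5,0.003,0.002,0.022,0.004,0.5,0.003,0.002,0.028,0.004,0.5,0.003,0.002,0.03,0.004,0.5]
}}

```text
time: 8.35
tcp_pos: [0.5271, -0.1794, 0.159]
tool_rot: [[0.156, -0.988, -0.0], [-0.988, -0.156, 0.0], [-0.0, 0.0, -1.0]]
contact_force: [-0.2, -0.3, -1.6]
width: 0.472
grip_force: 31.2
```

Emit:
{"api": "jog_arm", "payload": {
  "increments": [0,0,0.002,0,0.5,0,0,0.004,0,0.5,0,0,0.005,0,0.5,0,0,0.006,0,0.5,0,0,0.006,0,0.5]
}}

```text
time: 8.85
tcp_pos: [0.5271, -0.1797, 0.1533]
tool_rot: [[0.155, -0.988, -0.0], [-0.988, -0.155, -0.0], [0.0, 0.0, -1.0]]
contact_force: [0.0, 0.1, -1.3]
width: 0.468
grip_force: 31.2
```

Emit:
{"api": "jog_arm", "payload": {
  "increments": [0,0,0.001,0,0.5,0,0,0.002,0,0.5,0,0,0.003,0,0.5,0,0,0.003,0,0.5,0,0,0.003,0,0.5]
}}

```text
time: 9.35
tcp_pos: [0.5276, -0.1797, 0.1509]
tool_rot: [[0.156, -0.988, 0.001], [-0.988, -0.156, -0.0], [0.001, -0.001, -1.0]]
contact_force: [1.5, 0.8, 1.0]
width: 0.471
grip_force: 31.5
```

Emit:
{"api": "jog_arm", "payload": {
  "increments": [0,0,0.001,0,0.5,0,0,0.0015,0,0.5,0,0,0.002,0,0.5,0,0,0.002,0,0.5]
}}

```text
time: 9.75
tcp_pos: [0.528, -0.1798, 0.1502]
tool_rot: [[0.156, -0.988, 0.003], [-0.988, -0.156, -0.001], [0.001, -0.003, -1.0]]
contact_force: [0.6, 1.5, 6.7]
width: 0.469
grip_force: 32.0
```

Contact in the saddles at the expected height. Releasing.

Emit:
{"api": "jog_arm", "payload": {
  "increments": [0,0,0,0,0.05,0,0,-0.001,0,-0.05,0,0,-0.002,0,-0.15,0,0,-0.002,0,-0.3,0,0,-0.002,0,-0.3]
}}

```text
time: 10.25
tcp_pos: [0.5269, -0.1797, 0.1499]
tool_rot: [[0.155, -0.988, -0.001], [-0.988, -0.155, -0.0], [-0.0, 0.001, -1.0]]
contact_force: [0.0, 0.2, -0.1]
width: 0.653
grip_force: 0.0
```

Emit:
{"api": "jog_arm", "payload": {
  "increments": [0,0,-0.02,0,-0.3,0,0,-0.05,0,-0.3,0,0,-0.09,0,-0.3,0,0,-0.12,0,-0.3,0,0,-0.12,0,-0.3]
}}

```text
time: 10.75
tcp_pos: [0.5283, -0.1804, 0.2757]
tool_rot: [[0.155, -0.988, 0.008], [-0.988, -0.155, -0.002], [0.003, -0.007, -1.0]]
contact_force: [-0.4, 0.4, -0.5]
width: 0.649
grip_force: 0.0
```

```bash
python3 -c "
from h import *
go([.44,-.19,.30],-81.1); save('top','t8'); save('side','s8'); save('wrist','w8')
a=cv2.imread('pics/w8.png');b=cv2.imread('pics/t8.png')[145:275,310:420]
b=cv2.resize(b,(355,420),interpolation=cv2.INTER_CUBIC);cv2.imwrite('pics/c8.png',cv2.resize(np.hstack([a,b]),None,fx=.85,fy=.85))
"
```

```text
t 10.75 tcp [ 0.5283 -0.1804  0.2757] yaw -81.08249205777877 J [  1.8359  -4.1002   1.9711   0.1266 -95.6335   7.0952] w 0.6485417339605718 F [-0.4499  0.3993 -0.5288] 0.0
shift [-0.0041  0.0885 -0.0249] turn 0.00030557123700969413
```

View pics/c8.png

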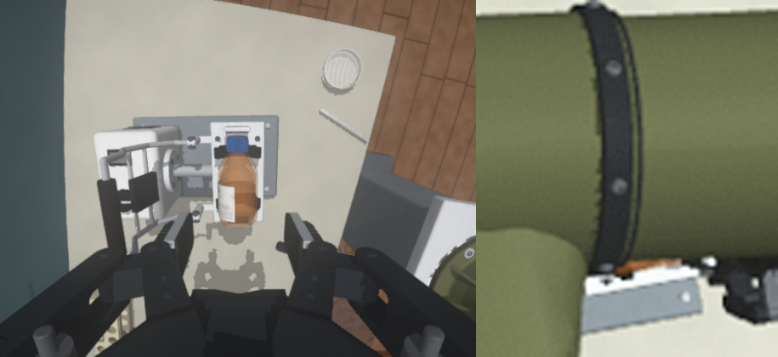

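The bottle lies in the cradle between the stops and is let go. The bail is still open, with its sleeve at left in the wrist view. Now I'll check the seat and fit the bar by depth.

```bash
cat >> h.py <<'E'
def cloud(fn,box):
    f=np.load('pics/'+fn+'.npz'); u0,u1,v0,v1=box; U,V=np.meshgrid(np.arange(u0,u1),np.arange(v0,v1))
    d=f['d'][V,U].ravel(); uv=np.c_[U.ravel(),V.ravel()].astype(float)[d>0]; d=d[d>0]
    p=cv2.undistortPoints(uv[:,None],f['K'],np.array([float(f['k1']),0,0,0,0]))[:,0]
    R=cv2.Rodrigues(f['r'])[0]
    return (np.c_[p*d[:,None],d]-f['t'])@R
def mix(P,o=(.527,-.1795),yaw=8.9):
    t=np.radians(yaw); c,s=np.cos(t),np.sin(t); q=P[:,:2]-o
    return np.c_[q[:,0]*c+q[:,1]*s,-q[:,0]*s+q[:,1]*c,P[:,2]]
E
python3 -c "
from h import *
from scipy.optimize import least_squares
for fn,box in(('w7',(0,90,0,120)),('top0',(360,400,180,200)),('w8',(100,240,160,300))):
    q=mix(cloud(fn,box)); k=(q[:,2]>.236)&(q[:,2]<.265)&(q[:,0]>.06)&(q[:,0]<.11)&(abs(q[:,1])<.025); b=q[k]
    if len(b)<10: print(fn,len(b)); continue
    r=least_squares(lambda c:np.hypot(b[:,0]-c[0],b[:,2]-c[1])-.006,[.086,.247],loss='soft_l1',f_scale=.001).x
    print(fn,len(b),b.min(0),b.max(0),'c',r,'radius',np.hypot(r[0]-.046,r[1]-.152))
q=mix(cloud('w8',(240,310,150,270))); k=(q[:,2]>.16)&(q[:,2]<.19)&(abs(q[:,0])<.03)&(abs(q[:,1])<.06); b=q[k]
print(len(b),b.min(0),b.max(0))
m=b[abs(b[:,1])<.03]; m=m
r=least_squares(lambda c:np.hypot(m[:,0]-c[0]-c[2]*m[:,1],m[:,2]-c[1]-c[3]*m[:,1])-.0205,[0,.156,0,0],loss='soft_l1',f_scale=.001).x;print('bottle axis x,z,slopes',r)
"
```

```text
w7 3489 [ 0.0782 -0.0085  0.2441] [0.0911 0.025  0.2571] c [0.0858 0.2491] radius 0.10491195525370983
top0 156 [ 0.0797 -0.0249  0.2458] [0.0917 0.0248 0.2568] c [0.0858 0.2488] radius 0.10469663429228997
w8 1688 [ 0.0791 -0.025   0.2472] [0.0919 0.0246 0.2565] c [0.086 0.249] radius 0.1049349227046486
4142 [-0.0187 -0.0448  0.16  ] [0.0219 0.0441 0.178 ]
bottle axis x,z,slopes [0.0017 0.1548 0.0065 0.1002]
```

```bash
python3 -c "
from h import *
from scipy.optimize import least_squares
q=mix(cloud('w8',(230,310,150,275))); print(len(q))
for y in np.arange(-.045,.046,.01):
    b=q[(abs(q[:,1]-y)<.005)&(q[:,2]>.16)&(abs(q[:,0])<.025)]
    if len(b)>5: print('y %.3f n %d ztop %.4f xmid %.4f'%(y,len(b),np.percentile(b[:,2],95),b[b[:,2]>np.percentile(b[:,2],80)][:,0].mean()))
t=np.radians(8.9);R=np.array([[np.cos(t),-np.sin(t)],[np.sin(t),np.cos(t)]])
w=R@[.0858,0]+[.527,-.1795]; print(w); go([w[0],w[1],.285],-81.1)
"
```

```text
9962
y -0.045 n 156 ztop 0.1670 xmid 0.0018
y -0.035 n 302 ztop 0.1674 xmid 0.0020
y -0.025 n 371 ztop 0.1707 xmid 0.0019
y -0.015 n 571 ztop 0.1754 xmid 0.0011
y -0.005 n 563 ztop 0.1766 xmid 0.0014
y 0.005 n 556 ztop 0.1769 xmid 0.0023
y 0.015 n 528 ztop 0.1769 xmid 0.0029
y 0.025 n 515 ztop 0.1768 xmid 0.0023
y 0.035 n 480 ztop 0.1768 xmid 0.0020
y 0.045 n 100 ztop 0.1759 xmid 0.0021
[ 0.6118 -0.1662]
t 10.9 tcp [ 0.5269 -0.1795  0.2693] yaw -81.0626694795856 J [  1.841   -3.9574   1.4893  -0.0366 -95.5213   7.0928] w 0.6514581739218195 F [ 1.0995  0.3677 -0.6671] 0.0
shift [ 0.0001 -0.0858 -0.0158] turn 0.0006515404927140978
```

Bottle top is at 0.1768 m along the body (0.1765 expected), so it is seated. The bail bar centre is at mixer x 0.086, z 0.249. Now I'll grip the bar.

Emit:
{"api": "jog_arm", "payload": {
  "increments": [0,0,-0.025,0,-0.2,0,-0.03,-0.035,0,-0.2,0,-0.06,-0.035,0,-0.2,0,-0.086,-0.03,0,-0.2,0,-0.086,-0.02,0,-0.2]
}}

```text
time: 11.4
tcp_pos: [0.6138, -0.1654, 0.2863]
tool_rot: [[0.156, -0.988, -0.005], [-0.988, -0.156, 0.001], [-0.001, 0.005, -1.0]]
contact_force: [-0.4, 0.1, -0.9]
width: 0.605
grip_force: 0.0
```

```bash
python3 -c "
from h import *
go([.6118,-.1662,.241],-81.1)
"
```

```text
t 11.4 tcp [ 0.6138 -0.1654  0.2863] yaw -81.01517257206324 J [  2.8976   8.5923  16.1905  -0.0443 -97.8854   6.0815] w 0.6045655649747987 F [-0.4244  0.0748 -0.9468] 0.0
shift [0.0005 0.0019 0.0453] turn 0.0014805179134946833
```

Emit:
{"api": "jog_arm", "payload": {
  "increments": [0,0.001,0.015,0,-0.2,0,0.001,0.03,0,-0.2,0,0.001,0.045,0,-0.2,0,0.001,0.047,0,-0.2,0,0.001,0.047,0,0.3],
  "squeeze": 20
}}

```text
time: 11.9
tcp_pos: [0.6104, -0.1666, 0.2423]
tool_rot: [[0.155, -0.988, -0.002], [-0.988, -0.155, -0.0], [-0.0, 0.002, -1.0]]
contact_force: [-0.3, -0.1, 0.6]
width: 0.445
grip_force: 0.0
```

Emit:
{"api": "jog_arm", "payload": {
  "increments": [0,0,0,0,0.9,0,0,0,0,0.9,0,0,0,0,0.9,0,0,0,0,0.9]
}}

```text
time: 12.3
tcp_pos: [0.6114, -0.1666, 0.2443]
tool_rot: [[0.155, -0.988, 0.002], [-0.988, -0.155, -0.0], [0.001, -0.001, -1.0]]
contact_force: [-0.6, 0.9, 2.2]
width: 0.132
grip_force: 20.9
```

```bash
python3 -c "
from h import *
go([.6118,-.1662,.241],-81.1)
"
```

```text
t 12.3 tcp [ 0.6114 -0.1666  0.2443] yaw -81.05478473566198 J [  2.8419   7.3611  10.4265   0.0306 -92.9769   6.1049] w 0.13187839503269969 F [-0.5798  0.9441  2.227 ] 20.892719328403473
shift [-0.0003 -0.0005  0.0033] turn 0.0007891552348580078
```

Emit:
{"api": "jog_arm", "payload": {
  "increments": [0,0.009,-0.003,0,0.9,0,0.019,-0.0055,0,0.9,0,0.029,-0.007,0,0.9,0,0.039,-0.008,0,0.9,0,0.049,-0.0075,0,0.9]
}}

```text
time: 12.8
tcp_pos: [0.5616, -0.1746, 0.2508]
tool_rot: [[0.155, -0.988, -0.0], [-0.988, -0.155, -0.0], [0.0, 0.0, -1.0]]
contact_force: [3.2, -2.1, 2.8]
width: 0.131
grip_force: 20.8
```

```bash
cat >> h.py <<'E'
def bail():
    s=sense(); p=np.array(s['tcp_pos'])[None]; m=mix(p)[0]; m[2]+=.008; a=np.degrees(np.arctan2(m[2]-.152,m[0]-.046))
    print('t',s['time'],'mix',m,'phi',a,'rad',np.hypot(m[2]-.152,m[0]-.046),'F',np.array(s['contact_force']),'w',s['width'])
    for f in np.arange(a+6,min(a+31,175),6): print(f, 'dy',m[0]-.046-.1047*np.cos(np.radians(f)),'dz',m[2]-.152-.1047*np.sin(np.radians(f)))
    print('shut dy',m[0]+.058,'dz',m[2]-.162)
E
python3 -c "
from h import *
bail()"
```

```text
t 12.8 mix [ 0.035  -0.0005  0.2588] phi 95.90603048562612 rad 0.10733265879949744 F [ 3.1527 -2.1301  2.7836] w 0.13103415187634315
101.90603048562612 dy 0.01055612779621927 dz 0.004315318412045521
107.90603048562612 dy 0.021146490815077336 dz 0.007134389736721855
113.90603048562612 dy 0.031384165523819826 dz 0.011045012265525136
119.90603048562612 dy 0.04115698581596655 dz 0.016004340399679406
125.90603048562612 dy 0.05035787862730267 dz 0.021958038702340768
shut dy 0.09295576666634628 dz 0.09676293624213014
```

Emit:
{"api": "jog_arm", "payload": {
  "increments": [0,0.0105,0.002,0,0.9,0,0.021,0.005,0,0.9,0,0.0315,0.009,0,0.9,0,0.041,0.014,0,0.9,0,0.0505,0.02,0,0.9]
}}

```text
time: 13.3
tcp_pos: [0.5116, -0.1823, 0.2303]
tool_rot: [[0.155, -0.988, -0.001], [-0.988, -0.155, -0.0], [0.0, 0.001, -1.0]]
contact_force: [2.6, -2.8, 1.8]
width: 0.132
grip_force: 20.8
```

```bash
python3 -c "
from h import *
bail()"
```

```text
t 13.3 mix [-0.0157 -0.0004  0.2383] phi 125.56249343313276 rad 0.10605507656682372 F [ 2.6446 -2.8331  1.7568] w 0.131586120665336
131.56249343313277 dy 0.007781173602393422 dz 0.007933911436424829
137.56249343313277 dy 0.015589408876702814 dz 0.01562380180663428
143.56249343313277 dy 0.022551057398095674 dz 0.024087748986845056
149.56249343313277 dy 0.02858984588855299 dz 0.033233020200555914
155.56249343313277 dy 0.033639612117675625 dz 0.04295941794257849
shut dy 0.04231936660574254 dz 0.07627385890104865
```

Emit:
{"api": "jog_arm", "payload": {
  "increments": [0,0.008,0.007,0,0.9,0,0.0155,0.014,0,0.9,0,0.0225,0.022,0,0.9,0,0.0285,0.031,0,0.9,0,0.0335,0.041,0,0.9]
}}

```text
time: 13.8
tcp_pos: [0.4791, -0.1872, 0.1891]
tool_rot: [[0.155, -0.988, -0.0], [-0.988, -0.155, -0.0], [0.0, 0.0, -1.0]]
contact_force: [2.0, -3.8, 1.2]
width: 0.13
grip_force: 20.4
```

```bash
python3 -c "
from h import *
bail()"
```

```text
t 13.8 mix [-0.0485 -0.0002  0.1971] phi 154.50533521955327 rad 0.10474571766925869 F [ 2.0414 -3.7998  1.222 ] w 0.1297712050643369
160.50533521955327 dy 0.004151676094740195 dz 0.010145002274206262
166.50533521955327 dy 0.007263264168647976 dz 0.020653140628031082
172.50533521955327 dy 0.00925940708358687 dz 0.03142896382015648
shut dy 0.009453858000248894 dz 0.035085390128188426
```

Emit:
{"api": "jog_arm", "payload": {
  "increments": [0,0.004,0.01,0,0.9,0,0.007,0.02,0,0.9,0,0.009,0.029,0,0.9,0,0.0095,0.034,0,0.9,0,0.0095,0.036,0,0.9]
}}

```text
time: 14.3
tcp_pos: [0.4712, -0.1886, 0.158]
tool_rot: [[0.157, -0.988, 0.004], [-0.988, -0.157, -0.002], [0.002, -0.004, -1.0]]
contact_force: [-7.1, 5.6, 27.6]
width: 0.132
grip_force: 22.4
```

```bash
python3 -c "
from h import *
bail()"
```

```text
t 14.3 mix [-0.0565 -0.0004  0.166 ] phi 172.2095469497444 rad 0.10346919184723383 F [-7.0631  5.5859 27.6127] w 0.13178188131161486
shut dy 0.0014857832235253346 dz 0.004025299291838258
```

Emit:
{"api": "jog_arm", "payload": {
  "increments": [0,0,-0.001,0,0.7,0,0,-0.002,0,0.5,0,0,-0.002,0,0.4,0,0,-0.002,0,0.4,0,0,-0.002,0,0.4]
}}

```text
time: 14.8
tcp_pos: [0.47, -0.1885, 0.1551]
tool_rot: [[0.155, -0.988, -0.001], [-0.988, -0.155, 0.0], [-0.0, 0.001, -1.0]]
contact_force: [-0.0, -0.5, 0.6]
width: 0.302
grip_force: 0.0
```

Emit:
{"api": "jog_arm", "payload": {
  "increments": [0,0,-0.02,0,0.4,0,0,-0.06,0,0.4,0,0,-0.1,0,0.4,-0.05,0,-0.13,0,0.4,-0.09,0,-0.13,0,0.4]
}}

```text
time: 15.3
tcp_pos: [0.4567, -0.1, 0.2893]
tool_rot: [[0.151, -0.988, 0.004], [-0.988, -0.151, -0.001], [0.001, -0.004, -1.0]]
contact_force: [-0.4, 0.6, 0.5]
width: 0.298
grip_force: 0.0
```

```bash
python3 -c "
from h import *
from scipy.optimize import least_squares
save('wrist','w9'); go([.47,-.19,.16])
q=mix(cloud('w9',(0,560,0,330)))
b=q[(abs(q[:,0]+.058)<.02)&(abs(q[:,1])<.025)&(abs(q[:,2]-.162)<.02)]
r=least_squares(lambda c:np.hypot(b[:,0]-c[0],b[:,2]-c[1])-.006,[-.058,.162],loss='soft_l1',f_scale=.001).x
print(len(b),'bar',r,'bail angle',np.arctan2(.010,.104)*0+np.pi-np.arctan2(.01,.104)-np.arctan2(r[1]-.152,r[0]-.046))
for y in np.arange(-.045,.046,.01):
    b=q[(abs(q[:,1]-y)<.005)&(q[:,2]>.16)&(q[:,2]<.2)&(abs(q[:,0])<.02)]
    if len(b)>5: print('y %.3f n %d ztop %.4f med %.4f'%(y,len(b),np.percentile(b[:,2],95),np.median(b[:,2])))
"
```

```text
t 15.35 tcp [ 0.4563 -0.094   0.2886] yaw -80.93113045687703 J [ 13.253  -17.9297  -8.5053  -0.075  -99.1309  -4.1964] w 0.30275143808555954 F [3.0379 0.1463 0.9611] 0.0
shift [0.0972 0.0023 0.1284] turn 0.0
912 bar [-0.0565  0.1618] bail angle -0.0005918132136617515
y -0.045 n 92 ztop 0.1876 med 0.1860
y -0.035 n 691 ztop 0.1882 med 0.1858
y -0.025 n 378 ztop 0.1876 med 0.1695
y -0.015 n 550 ztop 0.1874 med 0.1833
y -0.005 n 737 ztop 0.1871 med 0.1840
y 0.005 n 708 ztop 0.1871 med 0.1840
y 0.015 n 701 ztop 0.1871 med 0.1836
y 0.025 n 611 ztop 0.1872 med 0.1753
y 0.035 n 660 ztop 0.1873 med 0.1755
y 0.045 n 223 ztop 0.1883 med 0.1870
```

View pics/w9.png

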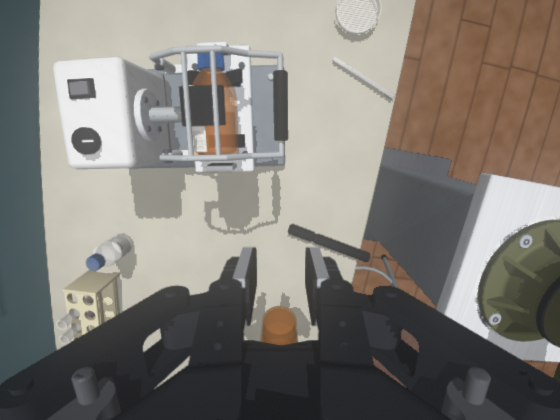

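The bail is shut over the bottle: bar centre measured at z = 0.1618 m (0.162 expected), sleeve at (281,105) in the picture, bottle under the pad at (205,105). The other bottles are still standing and the robot is clear of everything. Handing in.

```bash
python3 -c "
from rig import *
print(job_done())"
```

```text
the job is handed in; nothing more can be done
None
```

The smaller amber bottle is seated in the mixer cradle and let go, the bail is fully shut over it (measured angle about 0 rad), no other bottle was touched, and I handed the job in at about 15 s; the hand-in gave back no verdict.

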